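Cap the seams of the drain gutters

TASK

Close the two seams in the bank of three open-up drain gutters so that no drips fall between them: set one of the two tall metal cap channels, open side down, along each seam, so that it straddles the two neighbouring walls with one flange standing right down on the floor of each gutter. Each cap should lie centred over its seam and along it, its ends about level with the gutters' ends. The low narrow channel lying open side up is spare and is not needed.

Things in the scene. Friction and masses are not known exactly. Their poses are not given: they have to be found in the camera images.
- cap_a_center (a point): One cap (twins; either fits either seam): bare aluminium U-section lying open side down, 120 mm long, 52 wide, 48 high, 3 thick, 0.11 to 0.22 kg. The spare channel is only 30 wide, 20 high and open side up. Point: the cap's centre, half-way up (24 mm above its lower edges). x along its length, y across its flanges (grip it so, 52 mm), z up.
- cap_b_center (a point): Other cap (twins; either fits either seam): bare aluminium U-section lying open side down, 120 mm long, 52 wide, 48 high, 3 thick, 0.11 to 0.22 kg. The spare channel is only 30 wide, 20 high and open side up. Point: the cap's centre, half-way up (24 mm above its lower edges). x along its length, y across its flanges (grip it so, 52 mm), z up.
- seam_left (a point): Left (+y) seam of the fixed bank of three aluminium gutters: U-sections lying open side up side by side, each 120 mm long, 100 wide, 30 high, 3 thick, ends open. Two walls stand together at the seam, 8 mm in all. Point: midway along it, between the walls, level with their tops. x along the seam, y across, z up. A seated cap's centre is 3 mm below it.
- seam_right (a point): Right (-y) seam of the same bank, exactly like the left one, 102 mm from it. Point: midway along the seam, between the two walls, level with their top edges, 30 mm above the bench and 27 mm above the gutters' floors. x along the seam, y across it, z up. A seated cap's centre is 3 mm below it.
Mind the look-alikes: they are no part of the job. What is shaped like the part that bears cap_b_center but red is not meant.

How it is judged:
At the end, for the whole second after the job is handed in: Each seam carries one cap, open side down and fully seated (centre 9 mm below to 4 mm above the top edges of the seam's walls, tilted less than 0.12 rad), centred over the seam within 16 mm, its middle within 20 mm of the seam's middle along it, and in line with it within 10 degrees ((((x of cap_a_center in the frame of seam_left between -0.02 and 0.02 m and y of cap_a_center in the frame of seam_left between -0.016 and 0.016 m and z of cap_a_center in the frame of seam_left between -0.009 and 0.004 m and angle between cap_a_center's own z axis and vertical below 0.12 rad and angle between the x axis of cap_a_center and the x axis of seam_left, either way round below 0.175 rad) and (x of cap_b_center in the frame of seam_right between -0.02 and 0.02 m and y of cap_b_center in the frame of seam_right between -0.016 and 0.016 m and z of cap_b_center in the frame of seam_right between -0.009 and 0.004 m and angle between cap_b_center's own z axis and vertical below 0.12 rad and angle between the x axis of cap_b_center and the x axis of seam_right, either way round below 0.175 rad)) or ((x of cap_b_center in the frame of seam_left between -0.02 and 0.02 m and y of cap_b_center in the frame of seam_left between -0.016 and 0.016 m and z of cap_b_center in the frame of seam_left between -0.009 and 0.004 m and angle between cap_b_center's own z axis and vertical below 0.12 rad and angle between the x axis of cap_b_center and the x axis of seam_left, either way round below 0.175 rad) and (x of cap_a_center in the frame of seam_right between -0.02 and 0.02 m and y of cap_a_center in the frame of seam_right between -0.016 and 0.016 m and z of cap_a_center in the frame of seam_right between -0.009 and 0.004 m and angle between cap_a_center's own z axis and vertical below 0.12 rad and angle between the x axis of cap_a_center and the x axis of seam_right, either way round below 0.175 rad)))); the robot touches nothing.
It also fails if it takes over 53 s, if anything falls off the work surface, if the arm or the gripper's body presses on something with over 40 N, if the wrist force passes 120 N, or if a joint passes its speed limit or range.

ROBOT

A 6-joint arm with a two-finger parallel gripper is mounted at the origin on the work surface. World frame = base frame: x ahead of the robot, y to its left, z up, the work surface at z = 0. Lengths are in m, angles in rad, forces in N, time in s.
With the tool pointing down it reaches from about 0.275 to 0.975 m from the base axis. Payload 8.4 kg.
Tool frame: the origin (TCP) lies midway between the tips of the shut fingers; the grasp point (between the pads) lies 19 mm behind it; z points along the fingers, y is the direction in which the jaws open and shut (so a half turn about z gives the same grasp; the last joint's range is limited). The gripper opens to 92 mm and grips with 3 to 60 N. Pads are 20 mm wide; open, the fingers measure 128 mm over their backs; the gripper's body (75 mm by 189 mm) begins 69 mm behind the grasp point.
Start: joints at [-1.294, 0.353, 1.633, -0, 1.155, -0.002], TCP at [0.172, -0.601, 0.215] pointing down, gripper open.
Joint ranges: [-2.63, 2.63], [-0.92, 2.1], [0.06, 2.66], [-1.3, 4.44], [0, 2.69], [-3.02, 3.02]. Speed limits (rad/s): [2.22, 2.22, 2.79, 3.14, 3.14, 3.14].

INTERFACE

Orientations are given as a unit quaternion [w, x, y, z].
In Python, from plant import bot gives the robot as it stands.
- The arm moves only by the tool apply_moves, never from a script. Its argument "increments" is a list of rows, each a list of 7 numbers: the turn, a rotation vector about the world's x, y, z in rad, then the shift along the world's x, y, z in mm, then the opening in per cent of the stroke, from 0 (shut) to 100 (fully open). A call has 1 to 12 rows; each row is the pose to reach, as a shift and turn from the pose commanded when the call began; what a row does not reach only later rows make up. A row lasts 1/12 s, in which the tool goes at most 41.7 mm and 7.16 degrees, less where a joint would pass 70% of its speed; a pose out of reach is approached as far as the arm can. A call with a gripper value outside its range is refused whole. The fingers move at their own pace and stop on an object; "newtons" is the grip in N (left out, the last holds). Time passes only in rows, so rows that repeat a pose let the fingers close. It gives the time, the measured TCP pose, the force and the opening at its end, in the units of the state.
- bot.sense(): the state, without advancing time (a new reading comes with each control period).
- bot.read_camera(name): name is "scene" or "top"; returns a dict with "frame" (384x512x3 uint8, red, green, blue), "fx", "fy", "cx", "cy" (pixels), "k1" (the pictures are not rectified: a ray, as slopes to the right and down, at radius r is drawn at 1 + k1 r^2 times it, then the intrinsics apply), "rvec" (rotation vector, rad) and "tvec" (3), from world to camera coordinates, as OpenCV has them. Camera axes: x right, y down, z forward; pixel columns grow to the right and rows downward; lengths in m; the calibration is good to about 2 mm. A picture is of the moment at which its call begins. There is no depth.
- bot.job_done(): hands the job in, once; it reports no verdict.
Trained networks look in a picture, given as the dict that the camera call returned (one of the last four; its "shot" number tells which), for a name from the list of things; names that differ only in an ending like _2 or _b are one class to them, and where a whole thing is asked for, a point or a joint stands for the part that bears it (a point fixed in the world has none). Each returns a list of dicts, best first, with "confidence" (0 to 1); they miss things now and then, are a little off and sometimes report something else, mostly with a low value. They report only what shows in the picture. A call takes as long as a camera call. They do not tell look-alikes from the thing itself.
- bot.recognise(picture, target): "bbox" ([left, top, right, bottom] in pixels, round what is visible of it).
- bot.trace(picture, target): "region" (384x512 bool, what is visible of it) and "bbox" ([left, top, right, bottom] in pixels, round what is visible of it).
The state is a dict: "time": time; "joint_pos": joint angles; "qd": joint speeds; "joint_torque": joint torques, N m; "ee_pos": TCP position; "ee_rot": TCP orientation; "contact_force": force on the tool from outside, world axes, zero at the start; "torque": the same for the moment, N m; "finger_gap": finger opening in m.
Only numpy, scipy, OpenCV 4.12 (cv2) and the standard library are available. Lean on these libraries where they do the work, as an engineer would, in place of code of your own. Each camera call takes 0.05 s, during which the arm holds its last target.

## Working session

There is one attempt and no reset: what is moved stays moved. The work goes in short steps, Python scripts to look and compute and a tool call to move; the robot and the scene stay as the last step left them, time stands still between calls to the robot, and variables do not carry over. Pictures are saved under pics/ and viewed, and the job is handed in when it is done.

Besides the shell and the picture viewer there is one more tool, called after ">>>" by a JSON object that holds its "fn" and its "kwargs". apply_moves: Moves the arm, as the interface text tells. Its arguments: {"type":"object","properties":{"increments":{"type":"array"},"newtons":{"type":"number"}},"required":["increments"]}

```bash
mkdir -p pics; ls; cat > h.py <<'E'
from plant import bot
import numpy as np, cv2
def cam(n): return bot.read_camera(n)
def save(p,name): cv2.imwrite('pics/'+name,cv2.cvtColor(p['frame'],cv2.COLOR_RGB2BGR))
def ray(p,uv):
    uv=np.atleast_2d(np.float64(uv))
    d=np.c_[(uv[:,0]-p['cx'])/p['fx'],(uv[:,1]-p['cy'])/p['fy']]
    s=d.copy()
    for _ in range(30): s=d/(1+p['k1']*(s**2).sum(1,keepdims=True))
    R=cv2.Rodrigues(np.float64(p['rvec']))[0]; t=np.float64(p['tvec']).ravel()
    return -R.T@t, np.c_[s,np.ones(len(s))]@R
def onz(p,uv,z):
    c,d=ray(p,uv); return c+d*((z-c[2])/d[:,2:3])
def proj(p,X):
    R=cv2.Rodrigues(np.float64(p['rvec']))[0]; t=np.float64(p['tvec']).ravel()
    q=np.atleast_2d(X)@R.T+t; s=q[:,:2]/q[:,2:]
    s=s*(1+p['k1']*(s**2).sum(1,keepdims=True))
    return s*[p['fx'],p['fy']]+[p['cx'],p['cy']]
E
python3 - <<'E'
from h import *
s=bot.sense();print(s['time'],s['ee_pos'],s['ee_rot'],s['finger_gap'])
for n in('scene','top'):
    p=cam(n);save(p,n+'0.png');print(n,ray(p,[[p['cx'],p['cy']]]),p['fx'],p['k1'])
    for r in bot.recognise(p,'cap_a_center'):print(r)
    np.save(n+'0.npy',p,allow_pickle=True)
E
```

```text
pics
0.0 [ 0.17184942 -0.60038913  0.2138368 ] [-6.91419617e-04  9.90298006e-01  1.38958159e-01 -1.08742888e-04] 0.09195517874690684
scene (array([ 1.55786143, -0.03226557,  0.74893853]), array([[-0.81797412, -0.04415352, -0.57355803]])) 395.26809358009126 -0.01189358939460331
{'bbox': [363.6, 203.8, 387.5, 240.8], 'confidence': 0.91}
top (array([ 0.35568177, -0.10320969,  1.10349722]), array([[ 0.18706817,  0.00653839, -0.98232517]])) 449.35414622591634 0.007326322835230497
{'bbox': [87.9, 131.5, 128.5, 182.7], 'confidence': 0.74}
```

View pics/scene0.png

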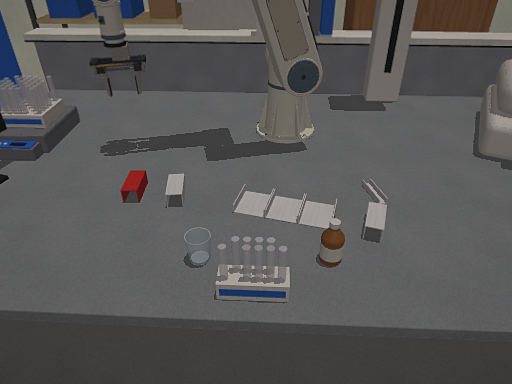

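View pics/top0.png

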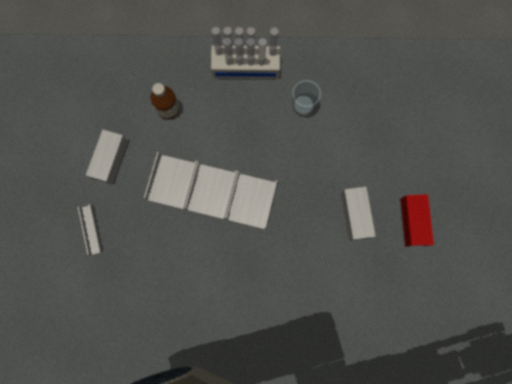

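The top view shows the caps at about (105,155) and (360,213), the red look-alike at (418,220) and the spare at (90,230). The seams run near (192,186) and (234,194). I'll enlarge this to find the corners.

```bash
python3 - <<'E'
from h import *
p=np.load('top0.npy',allow_pickle=True).item()
f=cv2.cvtColor(p['frame'],cv2.COLOR_RGB2BGR)
def crop(x0,y0,w,h,s,n):
    cv2.imwrite('pics/'+n,cv2.resize(f[y0:y0+h,x0:x0+w],None,fx=s,fy=s,interpolation=cv2.INTER_CUBIC))
crop(140,145,145,90,5.5,'c1.png')
a=cv2.resize(f[125:190,80:135],None,fx=7,fy=7,interpolation=cv2.INTER_CUBIC)
b=cv2.resize(f[180:245,335:390],None,fx=7,fy=7,interpolation=cv2.INTER_CUBIC)
cv2.imwrite('pics/c2.png',np.hstack([a,b]))
E
```

```text
(no output)
```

View pics/c1.png

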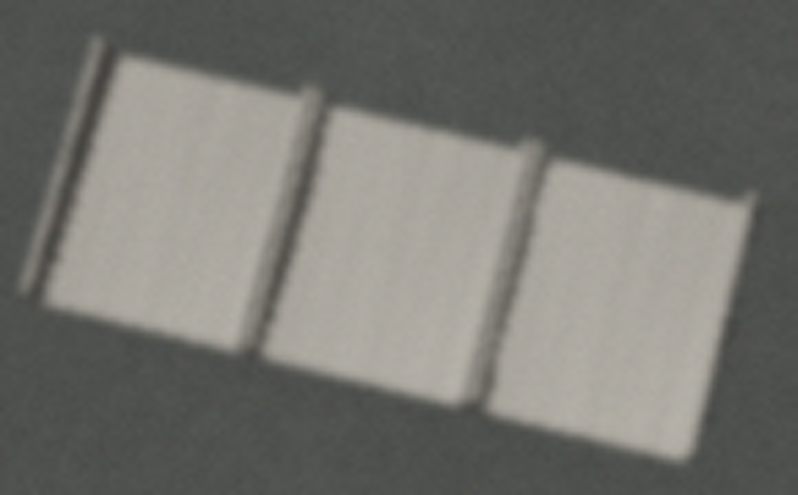

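View pics/c2.png

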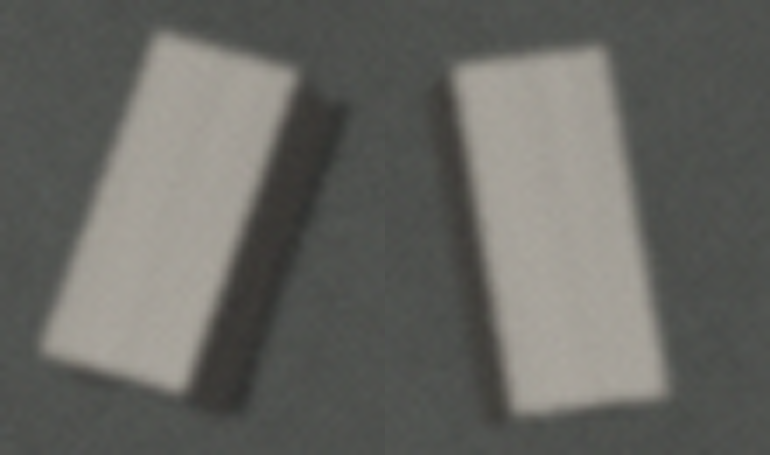

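```bash
python3 - <<'E'
from h import *
p=np.load('top0.npy',allow_pickle=True).item();q=np.load('scene0.npy',allow_pickle=True).item()
def c(P,x0,y0,s): return (np.float64(P)+.5)/s-.5+[x0,y0]
S=c([[312,90],[249,350],[533,142],[470,404]],140,145,5.5)
Sw=onz(p,S,.03)
for i in(0,2):
    m=(Sw[i]+Sw[i+1])/2;d=Sw[i]-Sw[i+1];print('seam',m.round(4),np.linalg.norm(d).round(4),np.degrees(np.arctan2(d[1],d[0])).round(2))
print(np.linalg.norm(Sw[0]-Sw[2]),Sw.round(3).tolist())
fl=onz(p,c([[690,463]],140,145,5.5),0); print('floor corner',fl)
A=onz(p,c([[155,30],[300,70],[188,395],[40,350]],80,125,7),.048)
B=onz(p,c([[70,65],[222,43],[283,397],[128,415]],335,180,7),.048)
for n,C in(('A',A),('B',B)):
    d=(C[0]-C[3]+C[1]-C[2])/2;w=(C[1]-C[0]+C[2]-C[3])/2
    print(n,C.mean(0).round(4),np.linalg.norm(d).round(4),np.linalg.norm(w).round(4),np.degrees(np.arctan2(d[1],d[0])).round(2),np.degrees(np.arctan2(w[1],w[0])).round(2)+90)
f=cv2.cvtColor(q['frame'],cv2.COLOR_RGB2BGR)
pts=np.vstack([Sw,A,B,fl])
f=cv2.resize(f[150:270,130:400],None,fx=2.9,fy=2.9,interpolation=cv2.INTER_CUBIC)
for u in proj(q,pts): cv2.circle(f,tuple(int(v) for v in ((u+.5-[130,150])*2.9)),2,(0,0,255),-1)
cv2.imwrite('pics/s1.png',f)
E
```

```text
seam [0.5757 0.0485 0.03  ] 0.1204 -11.22
seam [ 0.5531 -0.0501  0.03  ] 0.1207 -12.09
0.10204372939086068 [[0.635, 0.037, 0.03], [0.517, 0.06, 0.03], [0.612, -0.063, 0.03], [0.494, -0.037, 0.03]]
floor corner [[ 0.4727274  -0.13469365  0.        ]]
A [0.6433 0.2593 0.048 ] 0.1202 0.054 -14.85 -15.650000000000006
B [ 0.5101 -0.3569  0.048 ] 0.121 0.0526 7.71 8.239999999999995
```

View pics/s1.png

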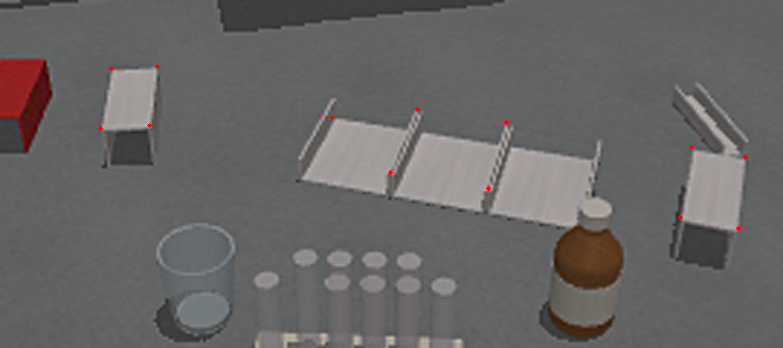

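The reprojected corners agree with the scene view. I'll take cap B (right side) first.

>>> {"fn": "apply_moves", "kwargs": {"increments": [[0,0,-0.05,100,80,0,100],[0,0,-0.139,338,244,-100,100],[0,0,-0.139,338,244,-100,100],[0,0,-0.139,338,244,-100,100],[0,0,-0.139,338,244,-100,100],[0,0,-0.139,338,244,-100,100],[0,0,-0.139,338,244,-100,100],[0,0,-0.139,338,244,-100,100],[0,0,-0.139,338,244,-100,100],[0,0,-0.139,338,244,-100,100],[0,0,-0.139,338,244,-100,100],[0,0,-0.139,338,244,-100,100]], "newtons": 25}}

```text
time: 1.2
ee_pos: [0.5119, -0.3544, 0.1133]
ee_rot: [-0.001, 0.997, 0.072, -0.0]
contact_force: [-1.0, -0.1, 0.0]
finger_gap: 0.0918
```

```bash
python3 - <<'E'
from h import *
q=np.load('scene0.npy',allow_pickle=True).item()
print('bottle base',onz(q,[[331,262]],0),'glass',onz(q,[[199,262]],0))
s=bot.sense();w,x,y,z=s['ee_rot'];print(s['time'],s['ee_pos'],s['ee_rot'],np.degrees(2*np.arctan2(y,x)))
for n in('top','scene'):
    p=cam(n);save(p,n+'1.png')
E
```

```text
bottle base [[ 7.96309413e-01  1.21142052e-01 -1.11022302e-16]] glass [[ 8.13625448e-01 -2.28080168e-01 -1.11022302e-16]]
1.2 [ 0.51186787 -0.3544116   0.11332062] [-6.33108821e-04  9.97427645e-01  7.16763775e-02 -4.34864630e-04] 8.220559401515123
```

>>> {"fn": "apply_moves", "kwargs": {"increments": [[0,0,0,0,0,-30,100],[0,0,0,0,0,-50,100],[0,0,0,0,0,-50,100]]}}

```text
time: 1.55
ee_pos: [0.5065, -0.3568, 0.0616]
ee_rot: [-0.002, 0.998, 0.069, -0.002]
contact_force: [-1.0, 0.6, -0.9]
finger_gap: 0.0917
```

```bash
python3 - <<'E'
from h import *
s=bot.sense();w,x,y,z=s['ee_rot'];print(s['time'],s['ee_pos'],np.degrees(2*np.arctan2(y,x)))
a=cam('scene');b=cam('top')
print(bot.sense()['ee_pos'])
f=[cv2.resize(cv2.cvtColor(i,cv2.COLOR_RGB2BGR),(400,400)) for i in(a['frame'][150:230,130:210],b['frame'][150:270,310:430])]
cv2.imwrite('pics/g1.png',np.hstack(f))
E
```

```text
1.55 [ 0.5064763  -0.35678083  0.06162294] 7.911905499881522
[ 0.50865096 -0.35784636  0.06485059]
```

View pics/g1.png

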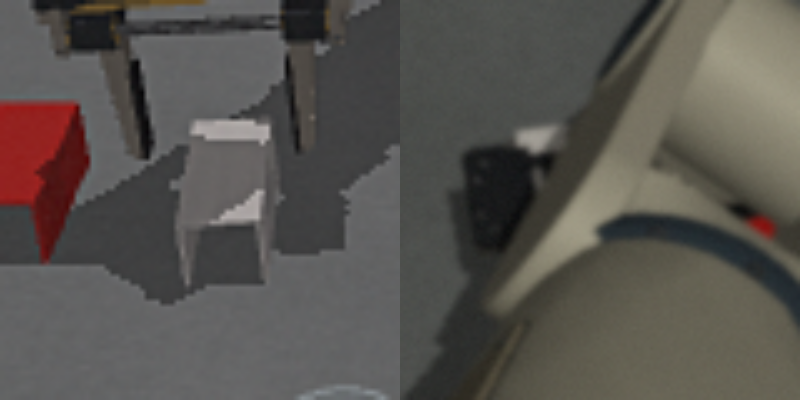

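The scene view shows the fingers straddling the cap (crop columns 140 and 300, cap at about 225). I'll go down and grip.

>>> {"fn": "apply_moves", "kwargs": {"increments": [[0,0,0,0,0,-25,100],[0,0,0,0,0,-42,100],[0,0,0,0,0,-52,100],[0,0,0,0,0,-52,100],[0,0,0,0,0,-52,100],[0,0,0,0,0,-52,45],[0,0,0,0,0,-52,45],[0,0,0,0,0,-52,45],[0,0,0,0,0,-52,45],[0,0,0,0,0,-52,45]], "newtons": 25}}

```text
time: 2.48
ee_pos: [0.5102, -0.357, 0.013]
ee_rot: [0.0, 0.998, 0.07, 0.0]
contact_force: [-0.0, 0.5, -0.8]
finger_gap: 0.0607
```

>>> {"fn": "apply_moves", "kwargs": {"increments": [[0,0,0,0,0,0,40],[0,0,0,0,0,0,40],[0,0,0,0,0,0,40],[0,0,0,0,0,0,40],[0,0,0,0,0,0,40],[0,0,0,0,0,0,40]], "newtons": 25}}

```text
time: 2.98
ee_pos: [0.5101, -0.3569, 0.0127]
ee_rot: [0.0, 0.998, 0.07, 0.0]
contact_force: [-0.5, 2.3, 4.9]
finger_gap: 0.052
```

>>> {"fn": "apply_moves", "kwargs": {"increments": [[0,0,0,0,0,20,30],[0,0,0,0,0,45,30],[0,0,0,0,0,75,30],[0,0,0,0,0,97,30],[0,0,-0.05,5,40,97,30],[0,0,-0.1,12,80,97,30],[0,0,-0.15,20,120,97,30],[0,0,-0.2,25,160,97,30],[0,0,-0.25,30,200,97,30],[0,0,-0.3,35,240,97,30],[0,0,-0.35,40,280,97,30],[0,0,-0.352,43,307,97,30]], "newtons": 25}}

```text
time: 3.98
ee_pos: [0.5527, -0.0468, 0.1093]
ee_rot: [-0.0, 0.994, -0.107, -0.0]
contact_force: [0.7, -0.4, -1.0]
finger_gap: 0.0518
```

>>> {"fn": "apply_moves", "kwargs": {"increments": [[0,0,0,0,0,0,30],[0,0,0,0,0,0,30],[0,0,0,0,0,-15,30],[0,0,0,0,0,-30,30],[0,0,0,0,0,-30,30],[0,0,0,0,0,-30,30]]}}

```text
time: 4.48
ee_pos: [0.5521, -0.0508, 0.0789]
ee_rot: [0.0, 0.994, -0.106, -0.001]
contact_force: [-0.5, -0.0, -0.2]
finger_gap: 0.0519
```

```bash
python3 - <<'E'
from h import *
s=bot.sense();w,x,y,z=s['ee_rot'];print(s['time'],s['ee_pos'],np.degrees(2*np.arctan2(y,x)),s['finger_gap'],s['contact_force'])
a=cam('scene');b=cam('top')
f=cv2.cvtColor(a['frame'],cv2.COLOR_RGB2BGR)[130:260,200:360]
f=cv2.resize(f,None,fx=4.6,fy=4.6,interpolation=cv2.INTER_CUBIC)
cv2.imwrite('pics/g2.png',f);save(b,'g2t.png')
E
```

```text
4.4833 [ 0.55210512 -0.05079054  0.07892757] -12.21656108930892 0.05194461998020627 [-0.47185912 -0.03905723 -0.18104208]
```

View pics/g2.png

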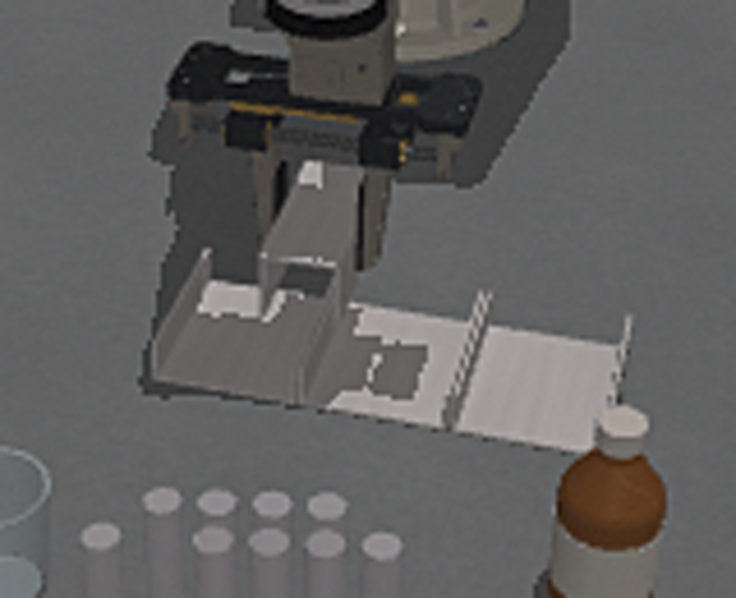

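View pics/g2t.png

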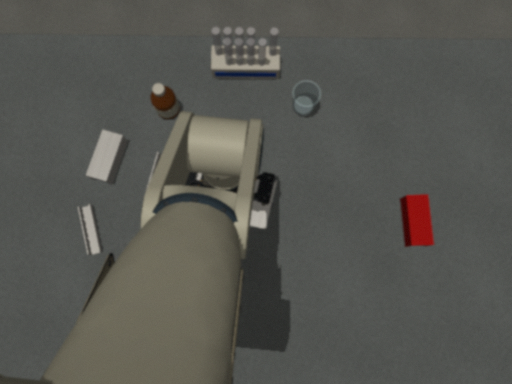

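```bash
python3 - <<'E'
from h import *
q=np.load('scene0.npy',allow_pickle=True).item()
g=cv2.imread('pics/g2.png')
t=np.radians(-12.2);R=np.array([[np.cos(t),-np.sin(t)],[np.sin(t),np.cos(t)]])
# cap bottom in hand: tcp z .079 -> bottom .079-.013=.066
for sx,sy,z in[(1,1,.066),(1,-1,.066),(1,1,.114),(1,-1,.114),(-1,1,.114),(-1,-1,.114)]:
    xy=np.array([.5521,-.0508])+R@[sx*.06,sy*.026]
    u=(proj(q,[[*xy,z]])[0]+.5-[200,130])*4.6
    cv2.circle(g,tuple(int(v) for v in u),3,(0,0,255),-1)
cv2.imwrite('pics/g2o.png',g)
E
```

```text
(no output)
```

View pics/g2o.png

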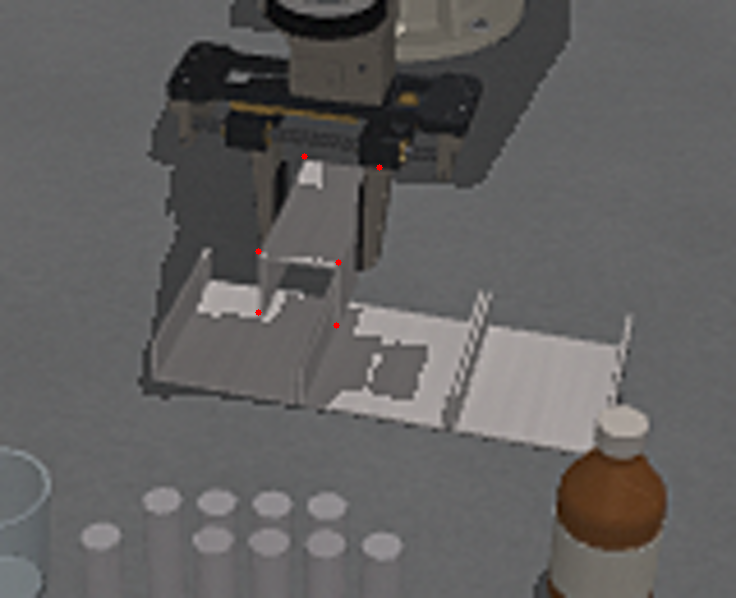

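>>> {"fn": "apply_moves", "kwargs": {"increments": [[0,0,0,1,0,-12,30],[0,0,0,1,0,-24,30],[0,0,0,1,0,-34,30],[0,0,0,1,0,-42,30],[0,0,0,1,0,-48,30],[0,0,0,1,0,-53,30],[0,0,0,1,0,-57,30],[0,0,0,1,0,-60,30],[0,0,0,1,0,-62,30],[0,0,0,1,0,-62,30],[0,0,0,1,0,-62,30]]}}

```text
time: 5.5
ee_pos: [0.5541, -0.0499, 0.0177]
ee_rot: [-0.0, 0.994, -0.106, 0.0]
contact_force: [-0.4, -0.6, -1.5]
finger_gap: 0.0518
```

>>> {"fn": "apply_moves", "kwargs": {"increments": [[0,0,0,0,0,-1,30],[0,0,0,0,0,-2,30],[0,0,0,0,0,-2,30],[0,0,0,0,0,-2,80],[0,0,0,0,0,-2,80],[0,0,0,0,0,-2,80],[0,0,0,0,0,-2,80],[0,0,0,0,0,-2,80],[0,0,0,0,0,-2,80],[0,0,0,0,0,-2,80]]}}

```text
time: 6.33
ee_pos: [0.554, -0.0499, 0.0156]
ee_rot: [0.0, 0.994, -0.106, 0.0]
contact_force: [-0.2, 0.2, -0.4]
finger_gap: 0.0734
```

>>> {"fn": "apply_moves", "kwargs": {"increments": [[0,0,0,0,0,20,80],[0,0,0,0,0,55,80],[0,0,0,0,0,90,100],[0,0,0,0,0,110,100],[0,0,-0.01,10,38,110,100],[0,0,-0.02,20,76,110,100],[0,0,-0.03,32,114,110,100],[0,0,-0.04,44,152,110,100],[0,0,-0.05,55,190,110,100],[0,0,-0.052,66,228,110,100],[0,0,-0.052,78,266,110,100],[0,0,-0.052,89,304,110,100]]}}

```text
time: 7.33
ee_pos: [0.6432, 0.2562, 0.1255]
ee_rot: [0.0, 0.991, -0.132, 0.0]
contact_force: [0.9, -0.5, 0.2]
finger_gap: 0.0919
```

>>> {"fn": "apply_moves", "kwargs": {"increments": [[0,0,0,0,5,0,100],[0,0,0,0,5,-20,100],[0,0,0,0,5,-50,100],[0,0,0,0,5,-60,100],[0,0,0,0,5,-60,100]]}}

```text
time: 7.75
ee_pos: [0.6405, 0.258, 0.0624]
ee_rot: [0.001, 0.991, -0.132, -0.003]
contact_force: [-0.7, 0.2, 0.4]
finger_gap: 0.092
```

```bash
python3 - <<'E'
from h import *
s=bot.sense();w,x,y,z=s['ee_rot'];print(s['time'],s['ee_pos'],np.degrees(2*np.arctan2(y,x)))
a=cam('scene');b=cam('top')
f=cv2.cvtColor(a['frame'],cv2.COLOR_RGB2BGR)[130:260,220:400]
f=cv2.resize(f,None,fx=4.4,fy=4.4,interpolation=cv2.INTER_CUBIC)
cv2.imwrite('pics/g3.png',f);save(b,'g3t.png')
E
```

```text
7.75 [0.64053653 0.25795555 0.06235957] -15.141046867336929
```

View pics/g3.png

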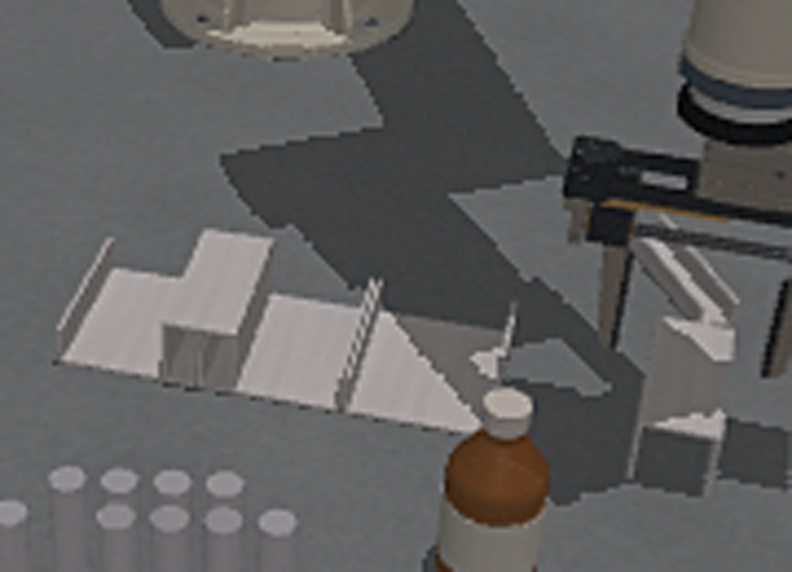

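View pics/g3t.png

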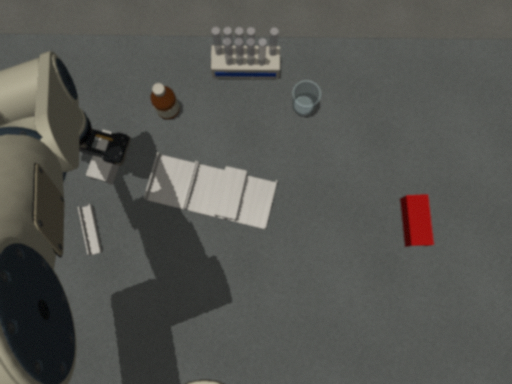

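Cap B is seated on the right seam (crop 165-270). The fingers straddle cap A (crop columns 605 and 775, cap at about 690). I'll go down and grip.

>>> {"fn": "apply_moves", "kwargs": {"increments": [[0,0,0,0,0,-25,100],[0,0,0,0,0,-42,100],[0,0,0,0,0,-53,100],[0,0,0,0,0,-53,100],[0,0,0,0,0,-53,40],[0,0,0,0,0,-53,40],[0,0,0,0,0,-53,40],[0,0,0,0,0,-53,40],[0,0,0,0,0,-53,40],[0,0,0,0,0,-53,40],[0,0,0,0,0,-53,40],[0,0,0,0,0,-53,40]], "newtons": 25}}

```text
time: 8.85
ee_pos: [0.6432, 0.2592, 0.013]
ee_rot: [-0.0, 0.991, -0.132, 0.0]
contact_force: [-1.1, -0.2, 4.4]
finger_gap: 0.0518
```

>>> {"fn": "apply_moves", "kwargs": {"increments": [[0,0,0,0,0,0,30],[0,0,0,0,0,0,30],[0,0,0,0,0,0,30],[0,0,0,0,0,0,30]]}}

```text
time: 9.18
ee_pos: [0.6432, 0.2592, 0.013]
ee_rot: [-0.0, 0.991, -0.132, 0.0]
contact_force: [-1.0, -0.7, 6.0]
finger_gap: 0.0518
```

>>> {"fn": "apply_moves", "kwargs": {"increments": [[0,0,0,0,0,20,30],[0,0,0,0,0,45,30],[0,0,0,0,0,75,30],[0,0,0,0,0,97,30],[0,0,0.01,-10,-35,97,30],[0,0,0.02,-22,-70,97,30],[0,0,0.03,-33,-105,97,30],[0,0,0.04,-45,-140,97,30],[0,0,0.052,-56,-175,97,30],[0,0,0.052,-67,-211,97,30],[0,0,0.052,-67,-211,97,30],[0,0,0.052,-67,-211,97,30]]}}

```text
time: 10.18
ee_pos: [0.5752, 0.0464, 0.1093]
ee_rot: [0.0, 0.994, -0.107, -0.0]
contact_force: [0.5, -0.1, -0.5]
finger_gap: 0.0519
```

>>> {"fn": "apply_moves", "kwargs": {"increments": [[0,0,0,0,0,-15,30],[0,0,0,0,0,-30,30],[0,0,0,0,0,-30,30],[0,0,0,0,0,-30,30]]}}

```text
time: 10.52
ee_pos: [0.5756, 0.049, 0.0789]
ee_rot: [0.0, 0.994, -0.105, -0.001]
contact_force: [0.3, 0.4, -1.2]
finger_gap: 0.052
```

```bash
python3 - <<'E'
from h import *
s=bot.sense();w,x,y,z=s['ee_rot'];t=2*np.arctan2(y,x);print(s['time'],s['ee_pos'],np.degrees(t),s['finger_gap'],s['contact_force'])
q=cam('scene')
g=cv2.cvtColor(q['frame'],cv2.COLOR_RGB2BGR)[130:260,200:360]
g=cv2.resize(g,None,fx=4.6,fy=4.6,interpolation=cv2.INTER_CUBIC)
R=np.array([[np.cos(t),-np.sin(t)],[np.sin(t),np.cos(t)]])
zb=s['ee_pos'][2]-.013
for sx,sy,z in[(1,1,0),(1,-1,0),(1,1,.048),(1,-1,.048)]:
    xy=s['ee_pos'][:2]+R@[sx*.06,sy*.026]
    u=(proj(q,[[*xy,z+zb]])[0]+.5-[200,130])*4.6
    cv2.circle(g,tuple(int(v) for v in u),3,(0,0,255),-1)
cv2.imwrite('pics/g4.png',g)
E
```

```text
10.5167 [0.57559043 0.04901546 0.07886978] -12.104411314826068 0.0520453445774853 [ 0.33231259  0.39441795 -1.15595318]
```

View pics/g4.png

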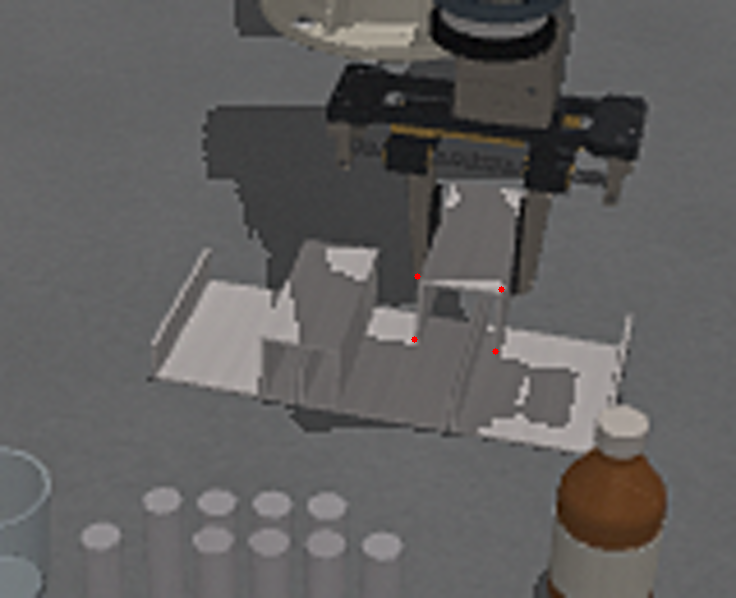

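>>> {"fn": "apply_moves", "kwargs": {"increments": [[0,0,0,0,0,-12,30],[0,0,0,0,0,-24,30],[0,0,0,0,0,-34,30],[0,0,0,0,0,-42,30],[0,0,0,0,0,-48,30],[0,0,0,0,0,-53,30],[0,0,0,0,0,-57,30],[0,0,0,0,0,-60,30],[0,0,0,0,0,-62,30],[0,0,0,0,0,-63,30],[0,0,0,0,0,-64,30],[0,0,0,0,0,-64,30]]}}

```text
time: 11.57
ee_pos: [0.5762, 0.0481, 0.016]
ee_rot: [-0.0, 0.994, -0.106, 0.0]
contact_force: [0.8, -0.7, -1.6]
finger_gap: 0.0524
```

>>> {"fn": "apply_moves", "kwargs": {"increments": [[0,0,0,0,0,0,78],[0,0,0,0,0,0,78],[0,0,0,0,0,0,78],[0,0,0,0,0,0,78],[0,0,0,0,0,0,78],[0,0,0,0,0,0,78],[0,0,0,0,0,0,78]]}}

```text
time: 12.15
ee_pos: [0.576, 0.0481, 0.0156]
ee_rot: [0.0, 0.994, -0.106, -0.0]
contact_force: [0.5, -0.1, 1.2]
finger_gap: 0.0718
```

Next I'll retract up and swing the arm clear of the top view.

>>> {"fn": "apply_moves", "kwargs": {"increments": [[0,0,0,0,0,20,78],[0,0,0,0,0,55,78],[0,0,0,0,0,95,78],[0,0,0,0,0,135,78],[0,0,0,0,40,160,78],[0,0,0,0,80,160,78],[0,0,0,0,120,160,78],[0,0,0,0,160,160,78],[0,0,0,0,200,160,78],[0,0,0,0,240,160,78],[0,0,0,0,240,160,78],[0,0,0,0,240,160,78]]}}

```text
time: 13.15
ee_pos: [0.5755, 0.29, 0.1752]
ee_rot: [0.0, 0.995, -0.104, -0.0]
contact_force: [0.0, -0.3, -0.5]
finger_gap: 0.0711
```

```bash
python3 - <<'E'
from h import *
s=bot.sense();print(s['time'],s['ee_pos'],s['contact_force'])
q=cam('scene');b=cam('top')
g=cv2.cvtColor(q['frame'],cv2.COLOR_RGB2BGR)[160:250,200:360]
g=cv2.resize(g,(800,450),interpolation=cv2.INTER_CUBIC);cv2.imwrite('pics/g5.png',g)
g=cv2.cvtColor(b['frame'],cv2.COLOR_RGB2BGR)[145:235,140:285]
t=np.radians(-12.2);R=np.array([[np.cos(t),-np.sin(t)],[np.sin(t),np.cos(t)]])
g=cv2.resize(g,None,fx=5.5,fy=5.5,interpolation=cv2.INTER_CUBIC)
for m in([.5757,.0485],[.5531,-.0501]):
  for k in[(1,1),(1,-1),(-1,-1),(-1,1)]:
    u=(proj(b,[[*(m+R@(np.array(k)*[.06,.026])),.051]])[0]+.5-[140,145])*5.5
    cv2.circle(g,tuple(int(v) for v in u),3,(0,0,255),-1)
cv2.imwrite('pics/g5t.png',g)
E
```

```text
13.15 [0.57550752 0.29000027 0.17523833] [ 0.02356335 -0.34281942 -0.46541367]
```

View pics/g5.png

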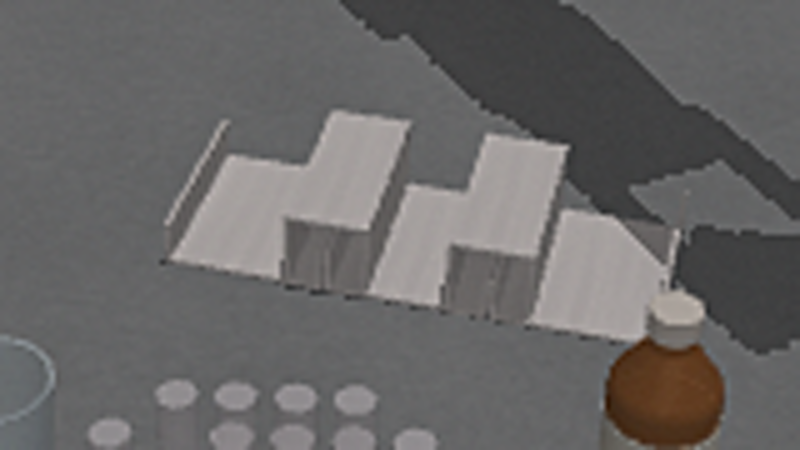

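View pics/g5t.png

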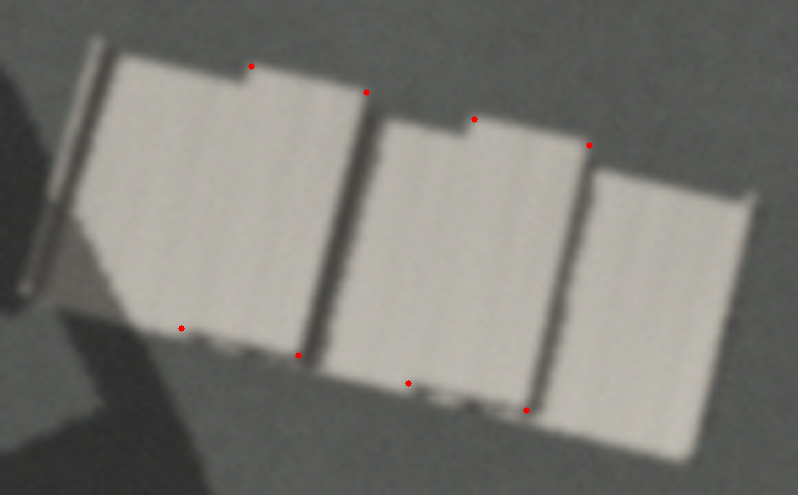

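Both caps sit level over their seams. Their top corners match the predicted seated positions (z = 51 mm) to about 1–2 mm. I'm handing in.

```bash
python3 -c "
from plant import bot
print(bot.job_done(), bot.sense()['time'])"
```

```text
the job is handed in; nothing more can be done
the job is handed in; nothing more can be done
```

I set one cap open side down over each seam: the cap from the robot's right on the right seam and the cap from its left on the left seam. The red look-alike and the spare channel were not touched. I handed in at about 13 s of the 53 s allowed, with the arm clear of everything.

- **Final pictures:** both caps looked level and fully down on the gutter floors. In the top view, their visible top corners were within about 1–2 mm of the predicted seated positions, and the caps lay in line with the seams.
- **Forces:** the readings at the end of each move call stayed at about 6 N or less.
- **Small disagreements:** my two estimates of the seam direction differed by about 1°. While I was placing the left cap, the scene camera showed it about 1 pixel (2 mm) off the prediction. That is about the calibration error and well inside the tolerances. No check failed.

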